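# Close up the measuring-arm accessory case

## Robot

A 6-joint arm with a two-finger parallel gripper is mounted at the origin on the work surface. World frame = base frame: x ahead of the robot, y to its left, z up, the work surface at z = 0. Lengths are in m, angles in rad, forces in N, time in s.
With the tool pointing down it reaches from about 0.35 to 0.775 m from the base axis. Payload 5.5 kg.
Tool frame: the origin (TCP) lies midway between the tips of the shut fingers; the grasp point (between the pads) lies 19 mm behind it; z points along the fingers, y is the line along which they close (so a half turn about z gives the same grasp; the last joint's range is limited). The gripper opens to 85 mm and grips with 20 to 120 N. Pads are 22 mm wide; open, the fingers measure 114 mm over their backs; the gripper's body (76 mm by 85 mm) begins 54 mm behind the grasp point. The pads swing forward as they close: fully open they stand 13 mm farther back than shut.
Start: joints at [-1.365, 0.313, 0.046, 1.304, 0, 1.431], TCP at [0.195, -0.541, 0.231] pointing down, gripper open.
Joint ranges: [-2.76, 2.76], [-0.86, 1.69], [-1.03, 1.26], [-2.2, 2.34], [-1.47, 1.5], [-3.14, 3.14]. Speed limits (rad/s): [2.57, 2.57, 3.14, 3.14, 3.14, 3.14].

## Interface

Orientations are given as a unit quaternion [w, x, y, z].
In Python, from workcell import get_state, read_camera, camera_info, hand_in, recognise gives the robot as it stands.
- The arm moves only by the tool arm_command, never from a script. Its argument "moves" is one flat list of numbers, 7 for each row, row after row: the opening, from -1 (shut) to 1 (fully open), then the shift along the tool's x, y, z in mm, then the turn, a rotation vector about the tool's x, y, z in rad. A call has 1 to 8 rows; each row shifts and turns the commanded pose from where the row before left it, along the tool's axes as they then stand; what a row does not reach is not made up. A row lasts 1/8 s, in which the tool goes at most 62.5 mm and 10.7 degrees, less where a joint would pass 70% of its speed; a pose out of reach is approached as far as the arm can. A call with a gripper value outside its range is refused whole. The fingers move at their own pace and stop on an object; "newtons" is the grip in N (left out, the last holds). Time passes only in rows, so rows that do not move let the fingers close. It gives the time, the measured TCP pose, the force, the opening and the grip force at its end, in the units of the state.
- get_state(): the state, without advancing time (a new reading comes with each control period).
- read_camera(name): name is "side" or "top"; returns (picture, depth): 400x640x3 uint8, blue, green, red; 400x640 float32, m along the optical axis (not along the pixel's ray), 0 where there is no reading.
- camera_info(name): a dict with "fovy" (degrees; the focal length in pixels is half the picture's height over the tangent of half this angle, whatever the lens; pixels are square), "cx", "cy" (the principal point, pixels), "eye" and "orientation" of the camera in the world. Camera axes: x right, y down, z forward; pixel columns grow to the right and rows downward; lengths in m; the calibration is good to about 2 mm. A picture is of the moment at which its call begins. camera_info takes no time and is no camera call.
- hand_in(): hands the job in; it is judged then, once.
Trained networks look in the newest picture that a camera, given by its name, has taken for a name from the list of things; names that differ only in an ending like _2 or _b are one class to them, and where a whole thing is asked for, a point or a joint stands for the part that bears it (a point fixed in the world has none). Each returns a list of dicts, best first, with "confidence" (0 to 1); they miss things now and then, are a little off and sometimes report something else, mostly with a low value. They report only what shows in the picture. A call takes as long as a camera call.
- recognise(camera, label): "point" ([column, row] in pixels, amid what is visible of it).
The state is a dict: "clock": time; "joint_pos": joint angles; "qvel": joint speeds; "tau": joint torques, N m; "tcp_pos": TCP position; "orientation": TCP orientation; "wrist_force": force on the tool from outside, world axes, zero at the start; "ft_torque": the same for the moment, N m; "finger_gap": finger opening in m; "grip_force": force on a finger pad.
Only numpy, scipy, OpenCV 4.12 (cv2) and the standard library are available. Lean on these libraries where they do the work, as an engineer would, in place of code of your own. Each camera call takes 0.05 s, during which the arm holds its last target. There are 200 camera calls.

## Task

Press the battery pack, the round probe and the square calibration block down into the foam of the accessory case until each is fully home; any of them may be standing proud. Then swing the lid shut and press down on it firmly for a moment to make sure it is fully closed. Leave the things standing round the case where they are.

Things in the scene. Friction and masses are not known exactly. Their poses are not given: they have to be found in the camera images.
- case: grey hard case 170 (x) x 260 (y) x 65 mm high, lid apart; rubber feet, does not slide. Origin: centre of underside, z up. +x side: lid hinge, roughly to the robot's right (world -y); -x side: carrying handle, 23 mm out. Firm dark foam inside, top at z 58 mm. Modules in a row at x -32 mm: y -78 battery, 0 round probe, +78 square block; styli and spanner behind them are fixed
- hinge (a point): middle of the lid's hinge line, at x = 85, y = 0, z = 65 mm in the case's frame; same axes as the case (the hinge line is the case's y)
- battery_top (a point): centre of the top face of the grey rectangular battery pack, top 60 (case x) x 36 mm (case y); when home its top is 70 mm above the case's underside, 12 mm above the foam and 5 mm above the rim
- battery (a joint): how far the battery pack stands above its home position, in m: 0 is fully home, at most 0.02. It slides straight up and down, the foam grips it: about 5 N to push down, stays where left, hard stop at 0
- probe_top (a point): centre of the flat top of the round steel probe, 36 mm diameter; height when home as for the battery
- probe (a joint): the same for the round probe: m above home, same feel
- cone_top (a point): centre of the top face of the square steel calibration block, 42 x 42 mm (dark shallow dimple in the middle, flat to the touch); height when home as for the battery
- cone (a joint): the same for the square calibration block: m above home, same feel
- lid (a joint): lid angle, rad: 0 shut on the rim, 1.57 upright, at most 1.85. Stiff hinge: stays at any angle, moves at about 3 N. Grey shell 170 x 260, 26 mm thick: shut, its outer face is at z 91 mm; upright, it reaches 170 mm up and 26 mm from the hinge to case +x. Two black snap tabs on its free edge at y +-85 reach 15 mm past its rim. Its lining meets modules over 7 mm proud
- lid_press (a point): point on the lid's outer face, on its centre line, 140 mm from the hinge and 30 mm from the free edge; turns with the lid: its own z points out of the outer face (up when shut), its -x along the lid away from the hinge
- sphere: bystander: white reference ball of 25 mm on a stem and a 52 mm dark steel base, 89 mm high, loose; origin under its centre
- plate: bystander: flat slotted metal plate 70 x 220 x 16 mm lying near the hinge side of the case, loose, 0.6 kg; origin at the centre of its underside, long along its y
- pencup: bystander: black pen cup 72 mm wide with three pens, 128 mm high, loose; origin under its centre

How it is judged:
On the way, in this order (a step that is already met when the one before it is completed fails the run):
1. all three modules are pressed fully home (within 2.5 mm of their stops) (value of joint each of battery, probe, cone below 0.0025 m), for 0.2 s.
2. the lid is shut (below 0.025 rad) and pressed down by the fingers with more than 4 N for 0.3 s (value of joint lid below 0.025 rad and contact force between the fingers and lid above 4 N), for 0.3 s.
At the end, for the whole second after the job is handed in: battery pack, probe and calibration block within 2.5 mm of their stops, lid within 0.025 rad (4 mm at its free edge) of shut, reference ball, plate and pen cup within 20 mm of where they stood (all of step 1 and value of joint lid below 0.025 rad and distance of each of sphere, plate, pencup from where it was at the start of the episode below 0.02 m); the robot touches nothing.
It fails at once if the reference ball is knocked about: moved more than 20 mm or tipped more than 0.3 rad (distance of sphere from where it was at the start of the episode above 0.02 m or angle between sphere's own z axis and vertical above 0.3 rad).
It fails at once if the plate is moved more than 20 mm (distance of plate from where it was at the start of the episode above 0.02 m).
It fails at once if the pen cup is knocked about: moved more than 20 mm or tipped more than 0.3 rad (distance of pencup from where it was at the start of the episode above 0.02 m or angle between pencup's own z axis and vertical above 0.3 rad).
It also fails if it takes over 51 s, if anything falls off the work surface, if the arm or the gripper's body presses on something with over 40 N, if the wrist force passes 120 N, or if a joint passes its speed limit or range.

## Working session

There is one attempt and no reset: what is moved stays moved. The work goes in short steps, Python scripts to look and compute and a tool call to move; the robot and the scene stay as the last step left them, time stands still between calls to the robot, and variables do not carry over. Pictures are saved under pics/ and viewed, at most 10 in all, crops included, and the job is handed in when it is done.

Besides the shell and the picture viewer there is one more tool, called after "Request:" as name(argument=value, ...) on one line, values as JSON. arm_command: Moves the arm, as the interface text tells. Its arguments: {"type":"object","properties":{"moves":{"type":"array"},"newtons":{"type":"number"}},"required":["moves"]}

```bash
mkdir -p pics
cat > h.py <<'E'
import numpy as np, cv2
from workcell import *
from scipy.spatial.transform import Rotation as R
def q2R(q): return R.from_quat([q[1],q[2],q[3],q[0]]).as_matrix()
def cloud(name,d):
    c=camera_info(name); f=200/np.tan(np.radians(c["fovy"])/2)
    v,u=np.mgrid[0:400,0:640]
    P=np.stack([(u-c["cx"])/f*d,(v-c["cy"])/f*d,d],-1)
    return P@q2R(c["orientation"]).T+np.array(c["eye"])
E
python3 - <<'E'
from h import *
np.set_printoptions(precision=4,suppress=True)
for n in("top","side"):
    im,d=read_camera(n); cv2.imwrite(f"pics/{n}0.png",im); P=cloud(n,d); np.save(n+"0.npy",P)
    print(n,camera_info(n))
    for l in ["case","battery_top","probe_top","cone_top","lid","lid_press","sphere","plate","pencup"]:
        for r in recognise(n,l)[:2]:
            u,v=np.round(r["point"]).astype(int); print(l,round(r["confidence"],2),u,v,P[v,u])
print(get_state())
E
```

```text
top {'fovy': 46.788613163919564, 'cx': 318.2093839114823, 'cy': 201.1531848660034, 'eye': array([0.5267, 0.0378, 1.0438]), 'orientation': array([-0.035 ,  0.7156, -0.6969,  0.0327])}
case 0.71 330 241 [0.5369 0.0149 0.0574]
battery_top 0.63 298 272 [0.4712 0.0799 0.0803]
cone_top 0.73 318 137 [0.7546 0.0461 0.0855]
cone_top 0.57 320 199 [0.6243 0.0385 0.0748]
lid 0.77 362 250 [ 0.521  -0.0369  0.2366]
lid_press 0.56 361 251 [ 0.5192 -0.0354  0.2345]
sphere 0.77 237 237 [0.5398 0.2078 0.0865]
plate 0.75 427 296 [ 0.4229 -0.2017  0.0143]
pencup 0.69 318 137 [0.7546 0.0461 0.0855]
side {'fovy': 54.13753354737856, 'cx': 323.5180972814506, 'cy': 198.49545836035526, 'eye': array([0.1502, 0.5332, 0.5854]), 'orientation': array([ 0.1519, -0.3299,  0.8365, -0.4104])}
case 0.73 349 230 [0.4788 0.0918 0.0811]
case 0.64 362 202 [ 0.5299 -0.0159  0.0587]
battery_top 0.92 350 231 [0.4764 0.0915 0.0798]
battery_top 0.51 386 161 [ 0.4939 -0.0319  0.1722]
probe_top 0.85 330 206 [0.5515 0.0647 0.0828]
cone_top 0.68 314 194 [0.6115 0.0489 0.073 ]
lid 0.84 388 162 [ 0.4883 -0.0306  0.1729]
lid_press 0.75 383 162 [ 0.5046 -0.0387  0.1619]
sphere 0.73 279 272 [0.5377 0.221  0.0231]
plate 0.56 456 212 [ 0.3826 -0.1795  0.0165]
pencup 0.96 267 177 [0.7342 0.0755 0.0714]
{'clock': 1.0, 'joint_pos': array([-1.3646,  0.3132,  0.0461,  1.3036,  0.    ,  1.4312]), 'qvel': array([-0.0021, -0.0016,  0.0002, -0.0003,  0.0008,  0.0003]), 'tau': array([ -0.0007, -48.0472,  29.882 ,   0.0003,  -0.0003,   0.    ]), 'tcp_pos': array([ 0.1949, -0.541 ,  0.2313]), 'orientation': array([0.    , 0.9851, 0.172 , 0.    ]), 'wrist_force': array([-0.2629, -0.9249,  0.5284]), 'ft_torque': array([-0.0104, -0.05  ,  0.004 ]), 'grip_force': 0.0, 'finger_gap': 0.08550682951203065}
```

View pics/top0.png

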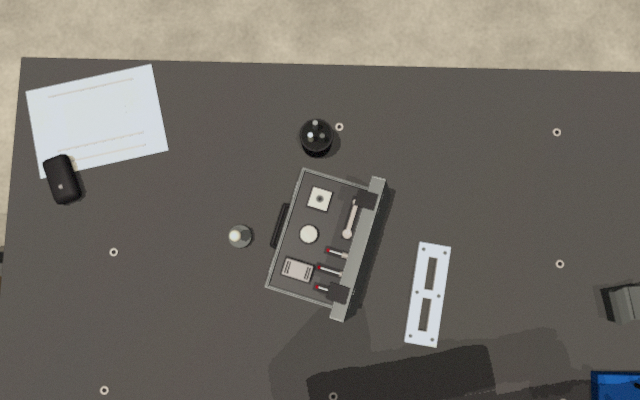

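View pics/side0.png

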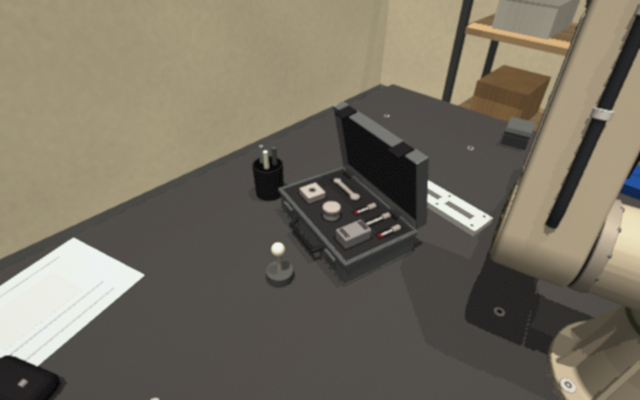

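The top view shows the open case with the block at (320,199), the probe at (309,234) and the battery at (297,269). The lid stands roughly upright to the right, along (362,250). The ball is at (239,236), the cup at (316,137) and the plate at (427,295). The side view agrees. The network's first top-view cone hit was really the pen cup. Next I'll fit the case frame and the heights.

```bash
cat > m.py <<'E'
from h import *
from scipy.ndimage import median_filter
np.set_printoptions(precision=4,suppress=True)
A={}
for n in("top","side"):
    A[n]=np.load(n+"0.npy").reshape(-1,3)
# tops by top-cam depth near modules
P=A["top"]; c0={"bat":(0.4712,0.0799),"probe":(0.548,0.061),"cone":(0.6243,0.0385)}
for n in A:
    for k,c in c0.items():
        P=A[n]; s=P[(np.hypot(P[:,0]-c[0],P[:,1]-c[1])<.034)&(P[:,2]>.066)&(P[:,2]<.1)]
        lo,hi=s.min(0),s.max(0)
        r=cv2.minAreaRect((s[:,:2]*1000).astype(np.float32)); t=s[s[:,2]>np.median(s[:,2])-.002]
        print(n,k,len(s),r,"z med",np.median(s[:,2]),"mean",t.mean(0))
# foam height, rim, lid
yx=np.array([.965,-.262]);xx=np.array([-.262,-.965])
pc=np.array([.548,.061])
for n in A:
    P=A[n]; a=(P[:,:2]-pc)@xx; b=(P[:,:2]-pc)@yx
    foam=P[(abs(a-.03)<.008)&(abs(b)<.02)&(P[:,2]<.07)]; print(n,"foam z",np.median(foam[:,2]))
    l=(P[:,2]>.12)&(abs(b)<.12)&(a>0.04)&(a<.22)
    print(n,"lid n",l.sum(),"a",np.percentile(a[l],[2,50,98]),"z",np.percentile(P[l,2],[2,50,98]))
    for z in np.arange(.08,.26,.02):
        q=l&(abs(P[:,2]-z)<.006)
        q=(abs(P[:,2]-z)<.006)&(abs(b)<.12)&(a>0.04)&(a<.22)
        if q.sum()>10: print("  z",round(z,2),q.sum(),np.percentile(a[q],[10,50,90]))
    for nm,c in(("sphere",(.5398,.2078)),("pencup",(.75,.05))):
        q=(np.hypot(P[:,0]-c[0],P[:,1]-c[1])<.06)&(P[:,2]>.02);s=P[q]; print(nm,s.min(0),s.max(0))
    # rim outline
    q=(P[:,2]>.055)&(P[:,2]<.075)&(abs(b)<.16)&(a>-.12)&(a<.16)
    print("rim b",np.percentile(b[q],[.5,99.5]),"a",np.percentile(a[q],[.5,99.5]))
    q=(P[:,2]>.2)&(a>.05)&(a<.25)&(abs(b)<.2)
    if q.sum()>20: print("lidtop",cv2.minAreaRect((P[q,:2]*1000).astype(np.float32)), b[q].min(),b[q].max())
E
python3 m.py
```

```text
top bat 504 ((475.0764465332031, 81.4241714477539), (59.61978530883789, 36.205379486083984), 73.8250732421875) z med 0.07990966410411421 mean [0.4749 0.0817 0.0803]
top probe 248 ((550.1006469726562, 60.572669982910156), (33.35966491699219, 35.59293746948242), 1.6095718145370483) z med 0.08123102427959461 mean [0.5502 0.0607 0.0817]
top cone 397 ((625.1398315429688, 39.32953643798828), (42.03728103637695, 42.15781021118164), 73.8146743774414) z med 0.07290820400193243 mean [0.6248 0.0394 0.0733]
side bat 491 ((474.5279846191406, 83.62821197509766), (58.527671813964844, 37.1319580078125), 73.48917388916016) z med 0.07995474650558376 mean [0.4737 0.0844 0.0803]
side probe 253 ((548.90966796875, 63.81490707397461), (35.34035873413086, 35.649139404296875), 13.618335723876953) z med 0.0809401698547828 mean [0.5495 0.0637 0.0817]
side cone 283 ((625.3201293945312, 41.21688461303711), (43.244834899902344, 45.533226013183594), 74.15856170654297) z med 0.0728887034249599 mean [0.6239 0.0428 0.0731]
top foam z 0.05780998429983686
top lid n 3290 a [0.0684 0.0973 0.1296] z [0.1299 0.2333 0.2402]
[... 634 characters left out ...]
1858082697706
side lid n 3690 a [0.0669 0.1007 0.1149] z [0.1231 0.192  0.2388]
  z 0.08 257 [0.1225 0.1242 0.1258]
  z 0.1 260 [0.1184 0.1198 0.1214]
  z 0.12 276 [0.1138 0.1155 0.1171]
  z 0.14 294 [0.1098 0.1112 0.1128]
  z 0.16 308 [0.1055 0.1069 0.1084]
  z 0.18 327 [0.101  0.1025 0.1043]
  z 0.2 304 [0.0968 0.0982 0.0997]
  z 0.22 34 [0.0935 0.0944 0.0957]
  z 0.24 687 [0.0756 0.0934 0.102 ]
sphere [0.5163 0.191  0.0201] [0.5683 0.2416 0.0895]
pencup [0.723  0.0169 0.02  ] [0.7926 0.0885 0.1305]
rim b [-0.132   0.1329] a [-0.0587  0.1266]
lidtop ((525.7866821289062, -19.953792572021484), (45.85657501220703, 261.9266052246094), 75.33226013183594) -0.13099418759016176 0.13074264051433104
```

Request:
arm_command(moves=[-1, 0, 0, -20, 0, 0, -0.18, -1, 0, 0, -20, 0, 0, -0.18, -1, 0, 0, -20, 0, 0, -0.18, -1, 0, 0, -20, 0, 0, -0.18, -1, 0, 0, -10, 0, 0, -0.18, -1, 0, 0, 0, 0, 0, -0.18, -1, 0, 0, 0, 0, 0, -0.18, -1, 0, 0, 0, 0, 0, -0.18])

```text
clock: 2.0
tcp_pos: [0.1949, -0.541, 0.3214]
orientation: [0.0, 0.625, 0.781, -0.0]
wrist_force: [0.8, -0.0, -0.2]
finger_gap: -0.0003
grip_force: 0.0
```

Request:
arm_command(moves=[-1, 0, 0, 0, 0, 0, -0.18, -1, 0, 0, 0, 0, 0, -0.18, -1, 0, 0, 0, 0, 0, -0.18, -1, 0, 0, 0, 0, 0, -0.18, -1, 0, 0, 0, 0, 0, -0.18, -1, 0, 0, 0, 0, 0, -0.18])

```text
clock: 2.75
tcp_pos: [0.1949, -0.541, 0.3213]
orientation: [0.0, 0.135, 0.991, -0.0]
wrist_force: [-0.4, 0.2, 0.8]
finger_gap: 0.0001
grip_force: 0.0
```

```bash
cat > go.py <<'E'
from h import *
import sys
np.set_printoptions(precision=4,suppress=True)
s=get_state(); Rt=q2R(s["orientation"]); print("t",s["clock"],"tcp",s["tcp_pos"],"j",s["joint_pos"],"F",s["wrist_force"],"gap",s["finger_gap"],"tool x,y,z\n",Rt.T)
O=np.array([.5495,.062]);th=-16*np.pi/180
cy=np.array([np.cos(th),np.sin(th)]);cx=np.array([cy[1],-cy[0]])
# case-frame coordinates relative to the probe axis (a along case x, b along case y)
d=np.array(s["tcp_pos"])[:2]-O; print("a,b mm",1000*d@cx,1000*d@cy)
for nm,a,b,z in(("bat",0,-.078,.1),("probe",0,0,.1),("cone",0,.078,.1),("lidback",.19,0.0,.19)):
    t=np.array([*(O+a*cx+b*cy),z]); print(nm,t,"shift mm",1000*Rt.T@(t-s["tcp_pos"]))
E
python3 go.py
```

```text
t 2.75 tcp [ 0.1949 -0.541   0.3213] j [-1.3646  0.3089  0.2584  1.5202  0.     -1.0947] F [-0.3831  0.1574  0.761 ] gap 0.00012054595975819839 tool x,y,z
 [[-0.9638  0.2666 -0.    ]
 [ 0.2666  0.9638 -0.0001]
 [ 0.     -0.0001 -1.    ]]
a,b mm 677.3827927392017 -174.66781777056295
bat [0.4745 0.0835 0.1   ] shift mm [-103.0077  676.4646  221.2748]
probe [0.5495 0.062  0.1   ] shift mm [-181.0042  675.7329  221.2784]
cone [0.6245 0.0405 0.1   ] shift mm [-259.0008  675.0013  221.2819]
lidback [ 0.4971 -0.1206  0.19  ] shift mm [-179.226   485.7338  131.294 ]
```

Request:
arm_command(moves=[-1, -8, 52, 0, 0, 0, 0, -1, -8, 52, 0, 0, 0, 0, -1, -8, 52, 0, 0, 0, 0, -1, -8, 52, 0, 0, 0, 0, -1, -8, 52, 0, 0, 0, 0, -1, -8, 52, 0, 0, 0, 0, -1, -8, 52, 0, 0, 0, 0, -1, -8, 52, 0, 0, 0, 0])

```text
clock: 3.75
tcp_pos: [0.3702, -0.1566, 0.3216]
orientation: [0.001, 0.138, 0.99, -0.0]
wrist_force: [1.7, -0.1, 0.3]
finger_gap: 0.0002
grip_force: 0.0
```

Request:
arm_command(moves=[-1, -8, 52, 0, 0, 0, 0, -1, -8, 52, 0, 0, 0, 0, -1, -8, 52, 0, 0, 0, 0, -1, -8, 52, 0, 0, 0, 0, -1, -7, 52, 0, 0, 0, 0, -1, 0, 0, 0, 0, 0, 0, -1, 0, 0, 0, 0, 0, 0])

```text
clock: 4.62
tcp_pos: [0.4778, 0.0814, 0.3211]
orientation: [-0.0, 0.137, 0.991, -0.0]
wrist_force: [-1.7, 0.1, -0.4]
finger_gap: -0.0
grip_force: 0.0
```

```bash
python3 go.py; python3 -c "
from h import *
for n in('side','top'): 
  im,d=read_camera(n);cv2.imwrite(f'pics/{n}1.png',im)"
```

```text
t 4.625 tcp [0.4778 0.0814 0.3211] j [ 0.0032  0.1263  0.0259  1.471  -0.0005  0.2782] F [-1.6958  0.1314 -0.3783] gap -3.4144729249756275e-05 tool x,y,z
 [[-0.9624  0.2715  0.0004]
 [ 0.2715  0.9624 -0.0007]
 [-0.0006 -0.0005 -1.    ]]
a,b mm 1.123438994159924 -74.27371985575432
bat [0.4745 0.0835 0.1   ] shift mm [  3.6273   1.2843 221.1464]
probe [0.5495 0.062  0.1   ] shift mm [-74.372    0.9507 221.1134]
cone [0.6245 0.0405 0.1   ] shift mm [-152.3713    0.6171  221.0804]
lidback [ 0.4971 -0.1206  0.19  ] shift mm [ -73.5211 -189.1065  131.2383]
```

View pics/side1.png

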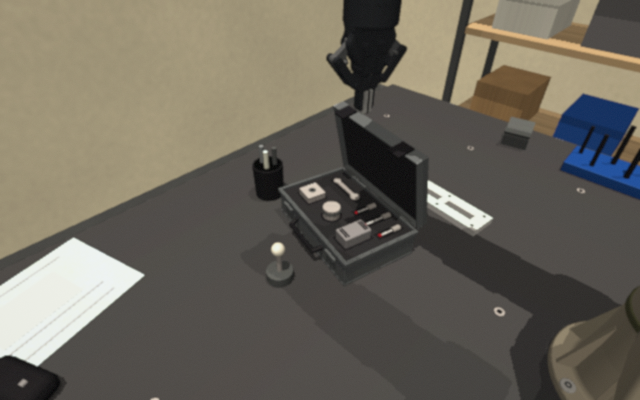

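The picture shows the gripper hanging at (370,60) above and behind the case, with nothing touched. I'll descend onto the battery, offset 8 mm away from the lid.

Request:
arm_command(moves=[-1, 3, 9, 30, 0, 0, 0, -1, 0, 0, 45, 0, 0, 0, -1, 0, 0, 45, 0, 0, 0, -1, 0, 0, 45, 0, 0, 0, -1, 0, 0, 35, 0, 0, 0, -1, 0, 0, 25, 0, 0, 0, -1, 0, 0, 7, 0, 0, 0, -1, 0, 0, 0, 0, 0, 0])

```text
clock: 5.72
tcp_pos: [0.4778, 0.0901, 0.0897]
orientation: [0.0, 0.138, 0.99, -0.0]
wrist_force: [0.7, -0.3, 1.1]
finger_gap: -0.0
grip_force: 0.0
```

Request:
arm_command(moves=[-1, 0, 0, 4, 0, 0, 0, -1, 0, 0, 4, 0, 0, 0, -1, 0, 0, 4, 0, 0, 0, -1, 0, 0, 3, 0, 0, 0, -1, 0, 0, 2, 0, 0, 0, -1, 0, 0, 0, 0, 0, 0])

```text
clock: 6.48
tcp_pos: [0.478, 0.0909, 0.0722]
orientation: [0.0, 0.137, 0.991, 0.0]
wrist_force: [0.5, -0.6, 2.0]
finger_gap: -0.0
grip_force: 0.8
```

Request:
arm_command(moves=[-1, 0, 0, 1, 0, 0, 0, -1, 0, 0, 1, 0, 0, 0, -1, 0, 0, 1, 0, 0, 0, -1, 0, 0, 0, 0, 0, 0])

```text
clock: 6.98
tcp_pos: [0.478, 0.0909, 0.07]
orientation: [0.0, 0.137, 0.991, 0.0]
wrist_force: [-0.3, -0.2, 8.3]
finger_gap: -0.0003
grip_force: 4.3
```

Request:
arm_command(moves=[-1, 0, 0, 1, 0, 0, 0, -1, 0, 0, 1, 0, 0, 0, -1, 0, 0, 0, 0, 0, 0])

```text
clock: 7.35
tcp_pos: [0.4781, 0.0909, 0.0699]
orientation: [0.001, 0.137, 0.991, 0.0]
wrist_force: [-6.4, -0.7, 24.9]
finger_gap: 0.0
grip_force: 12.4
```

Request:
arm_command(moves=[-1, 0, 0, -15, 0, 0, 0, -1, 0, 0, -17, 0, 0, 0, -1, -25, -2, 0, 0, 0, 0, -1, -26, -2, 0, 0, 0, 0, -1, -26, 0, 0, 0, 0, 0, -1, 0, 0, 10, 0, 0, 0, -1, 0, 0, 5, 0, 0, 0, -1, 0, 0, 4, 0, 0, 0])

```text
clock: 8.35
tcp_pos: [0.5485, 0.0664, 0.0795]
orientation: [-0.002, 0.137, 0.991, -0.0]
wrist_force: [-2.3, -0.3, 3.6]
finger_gap: -0.0003
grip_force: 1.4
```

Request:
arm_command(moves=[-1, 0, 0, 4, 0, 0, 0, -1, 0, 0, 3, 0, 0, 0, -1, 0, 0, 2, 0, 0, 0, -1, 0, 0, 2, 0, 0, 0, -1, 0, 0, 1, 0, 0, 0, -1, 0, 0, 0, 0, 0, 0])

```text
clock: 9.1
tcp_pos: [0.5507, 0.0662, 0.07]
orientation: [0.001, 0.137, 0.991, 0.0]
wrist_force: [-6.2, 0.8, 13.9]
finger_gap: -0.0003
grip_force: 7.2
```

Request:
arm_command(moves=[-1, 0, 0, 1, 0, 0, 0, -1, 0, 0, -13, 0, 0, 0, -1, 0, 0, -10, 0, 0, 0, -1, -26, 0, 0, 0, 0, 0, -1, -26, 0, 0, 0, 0, 0, -1, -26, 0, 0, 0, 0, 0, -1, 0, 0, 8, 0, 0, 0, -1, 0, 0, 6, 0, 0, 0])

```text
clock: 10.1
tcp_pos: [0.6246, 0.045, 0.0752]
orientation: [-0.001, 0.137, 0.991, -0.0]
wrist_force: [1.0, -0.2, 0.7]
finger_gap: -0.0002
grip_force: 0.0
```

Request:
arm_command(moves=[-1, 0, 0, 3, 0, 0, 0, -1, 0, 0, 2, 0, 0, 0, -1, 0, 0, 2, 0, 0, 0, -1, 0, 0, 1, 0, 0, 0, -1, 0, 0, 1, 0, 0, 0, -1, 0, 0, 0, 0, 0, 0])

```text
clock: 10.85
tcp_pos: [0.6253, 0.0451, 0.07]
orientation: [0.001, 0.137, 0.991, 0.0]
wrist_force: [-7.6, -0.3, 15.8]
finger_gap: -0.0002
grip_force: 7.9
```

Request:
arm_command(moves=[-1, 0, 0, -12, 0, 0, 0, -1, 0, 0, -50, 0, 0, 0, -1, 0, 0, -60, 0, 0, 0, -1, 0, 0, -60, 0, 0, 0, -1, 0, 0, -60, 0, 0, 0, -1, 0, 0, -18, 0, 0, 0, -1, 19, -51, 0, 0, 0, 0, -1, 19, -51, 0, 0, 0, 0])

```text
clock: 11.85
tcp_pos: [0.5613, -0.0436, 0.3277]
orientation: [0.001, 0.137, 0.991, -0.0]
wrist_force: [-0.3, -0.9, -1.0]
finger_gap: 0.0001
grip_force: 0.0
```

Request:
arm_command(moves=[-1, 19, -51, 0, 0, 0, 0, -1, 19, -51, 0, 0, 0, 0, -1, 0, 0, 0, 0, 0, 0, -1, 0, 0, 0, 0, 0, 0])

```text
clock: 12.35
tcp_pos: [0.4972, -0.131, 0.3278]
orientation: [0.001, 0.138, 0.99, -0.0]
wrist_force: [-0.1, 0.3, -1.0]
finger_gap: -0.0002
grip_force: 0.0
```

```bash
python3 go.py
python3 - <<'E'
from h import *
for n in('side','top'): 
  im,d=read_camera(n);cv2.imwrite(f'pics/{n}2.png',im);P=cloud(n,d).reshape(-1,3)
  O=np.array([.5495,.062]);th=-16*np.pi/180
  cy=np.array([np.cos(th),np.sin(th)]);cx=np.array([cy[1],-cy[0]])
  a=(P[:,:2]-O)@cx;b=(P[:,:2]-O)@cy
  for k in(-.078,0,.078):
    q=(abs(a)<.014)&(abs(b-k)<.014)&(P[:,2]<.1);print(n,k,q.sum(),np.median(P[q,2]) if q.any() else 0)
  for z in (.1,.14,.18,.22,.235):
    q=(abs(P[:,2]-z)<.006)&(abs(b-.06)<.04)&(a>.04)&(a<.16)
    if q.any(): print(' lid z',z,np.percentile(a[q],[5,50,95]))
E
```

```text
t 12.35 tcp [ 0.4972 -0.131   0.3278] j [-0.4139  0.1841  0.1109  1.4964  0.0003 -0.1373] F [-0.0567  0.3079 -0.9625] gap -0.0001565575149543819 tool x,y,z
 [[-0.962   0.2731 -0.0013]
 [ 0.2731  0.962   0.0001]
 [ 0.0013 -0.0002 -1.    ]]
a,b mm 199.88031340885854 2.9543303453945775
bat [0.4745 0.0835 0.1   ] shift mm [ 80.728  200.0625 227.6953]
probe [0.5495 0.062  0.1   ] shift mm [  2.7283 199.8579 227.7974]
cone [0.6245 0.0405 0.1   ] shift mm [-75.2713 199.6533 227.8996]
lidback [ 0.4971 -0.1206  0.19  ] shift mm [  3.1088   9.8702 137.7722]
side -0.078 141 0.07013492394748799
side 0 129 0.07013852948703247
side 0.078 101 0.07032125439748271
 lid z 0.1 [0.11970703 0.12095634 0.12242432]
 lid z 0.14 [0.1108025  0.11231198 0.11370835]
 lid z 0.18 [0.10222238 0.10365418 0.10505171]
 lid z 0.22 [0.09478835 0.09552705 0.09623336]
 lid z 0.235 [0.06624598 0.08751449 0.10291916]
top -0.078 182 0.06963389100174483
top 0 176 0.0697904833384721
top 0.078 173 0.06992935039215131
 lid z 0.1 [0.13591315 0.13691015 0.13814382]
 lid z 0.14 [0.12740459 0.12857303 0.12999806]
 lid z 0.18 [0.11831647 0.11963989 0.12051381]
 lid z 0.22 [0.1096847  0.11088215 0.11213112]
 lid z 0.235 [0.07051009 0.09191896 0.10641387]
```

View pics/side2.png

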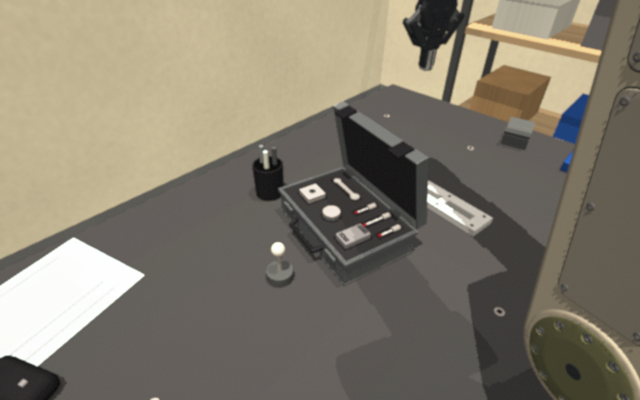

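All modules read 70 mm, which is home, and the lid is unchanged with its outer face at a ≈ 110–137 mm. The gripper is behind the lid at (435,40), and the ball, plate and cup look unmoved. Now I'll swing the lid shut.

Request:
arm_command(moves=[-1, 0, 0, 60, 0, 0, 0, -1, 0, 0, 61, 0, 0, 0, -1, 3, 30, 0, 0, 0, 0, -1, 0, 30, 0, 0, 0, 0, -1, 0, 16, 0, 0, 0, 0, -1, 0, 11, 1, 0, 0, 0, -1, 0, 11, 1, 0, 0, 0, -1, 0, 0, 0, 0, 0, 0])

```text
clock: 13.45
tcp_pos: [0.5212, -0.035, 0.2043]
orientation: [0.0, 0.137, 0.991, 0.0]
wrist_force: [-0.7, -0.5, 0.6]
finger_gap: -0.0001
grip_force: 0.0
```

```bash
cat > lid.py <<'E'
from h import *
O=np.array([.5495,.062]);th=-16*np.pi/180
cy=np.array([np.cos(th),np.sin(th)]);cx=np.array([cy[1],-cy[0]])
s=get_state();d=np.array(s["tcp_pos"])[:2]-O;print("tcp a,b,z",1000*d@cx,1000*d@cy,s["tcp_pos"][2])
im,D=read_camera('top');P=cloud('top',D).reshape(-1,3)
a=(P[:,:2]-O)@cx;b=(P[:,:2]-O)@cy
q=(P[:,2]>.078)&(abs(abs(b)-.1)<.02)&(a<.2)&(a>-.1)
print("lid free edge a",np.percentile(a[q],1),"z max",np.percentile(P[q,2],99),"z med",np.median(P[q,2]))
E
python3 lid.py
```

```text
tcp a,b,z 101.05522244317048 -0.43125091226567425 0.20429272578663207
lid free edge a 0.04609618248058669 z max 0.7126244567582077 z med 0.7032676142319368
```

Request:
arm_command(moves=[-1, 0, 14, 3, 0, 0, 0, -1, 0, 14, 5, 0, 0, 0, -1, 0, 13, 6, 0, 0, 0, -1, 0, 12, 7, 0, 0, 0])

```text
clock: 14.0
tcp_pos: [0.5359, 0.0164, 0.183]
orientation: [0.0, 0.137, 0.991, 0.0]
wrist_force: [1.5, -2.2, 1.5]
finger_gap: 0.0003
grip_force: 1.1
```

```bash
python3 lid.py; python3 -c "
from h import *
im,d=read_camera('side');cv2.imwrite('pics/side3.png',im)"
```

```text
tcp a,b,z 47.59225441163075 -0.5151032970711604 0.18303868750927943
lid free edge a 0.009605583106783522 z max 0.7017877594450912 z med 0.6910499545337072
```

View pics/side3.png

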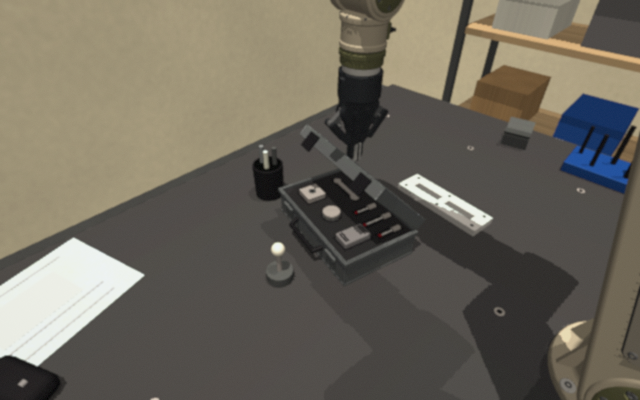

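The lid is now about halfway down, with its free edge running from (305,130) to (380,190). The fingers are behind it at (357,148). I'll continue along the arc.

Request:
arm_command(moves=[-1, 0, 11, 9, 0, 0, 0, -1, 0, 11, 9, 0, 0, 0, -1, 0, 9, 11, 0, 0, 0, -1, 0, 9, 11, 0, 0, 0, -1, 0, 7, 12, 0, 0, 0, -1, 0, 6, 13, 0, 0, 0, -1, 0, 4, 11, 0, 0, 0, -1, 0, 4, 8, 0, 0, 0])

```text
clock: 15.1
tcp_pos: [0.5514, 0.0739, 0.0982]
orientation: [-0.001, 0.138, 0.99, -0.001]
wrist_force: [-0.2, -1.7, 0.9]
finger_gap: -0.0001
grip_force: 0.6
```

Request:
arm_command(moves=[-1, 0, 0, 4, 0, 0, 0, -1, 0, 0, 2, 0, 0, 0, -1, 0, 0, 2, 0, 0, 0, -1, 0, 0, 1, 0, 0, 0, -1, 0, 0, 0, 0, 0, 0])

```text
clock: 15.72
tcp_pos: [0.5519, 0.074, 0.091]
orientation: [0.0, 0.138, 0.99, 0.0]
wrist_force: [-1.7, 1.9, 4.8]
finger_gap: -0.0004
grip_force: 2.4
```

Contact is at z 91 mm, which is the shut height. Now I'll press firmly and hold, then retreat.

Request:
arm_command(moves=[-1, 0, 0, 1, 0, 0, 0, -1, 0, 0, 1, 0, 0, 0, -1, 0, 0, 1, 0, 0, 0, -1, 0, 0, 0, 0, 0, 0, -1, 0, 0, 0, 0, 0, 0, -1, 0, 0, 0, 0, 0, 0, -1, 0, 0, 0, 0, 0, 0, -1, 0, 0, 0, 0, 0, 0])

```text
clock: 16.73
tcp_pos: [0.552, 0.074, 0.0907]
orientation: [0.001, 0.137, 0.991, 0.0]
wrist_force: [-7.8, 0.8, 23.1]
finger_gap: 0.0002
grip_force: 11.5
```

Request:
arm_command(moves=[-1, 0, 0, -8, 0, 0, 0, -1, 0, 0, -30, 0, 0, 0, -1, 0, 0, -50, 0, 0, 0, -1, 0, 0, -60, 0, 0, 0, -1, 0, -50, -30, 0, 0, 0, -1, 0, -60, 0, 0, 0, 0, -1, 0, -60, 0, 0, 0, 0, -1, 0, -60, 0, 0, 0, 0])

```text
clock: 17.73
tcp_pos: [0.4886, -0.1492, 0.2654]
orientation: [0.0, 0.137, 0.991, -0.0]
wrist_force: [1.1, -0.5, -1.2]
finger_gap: -0.0002
grip_force: 0.0
```

Request:
arm_command(moves=[-1, 0, 0, 0, 0, 0, 0, -1, 0, 0, 0, 0, 0, 0])

```text
clock: 17.98
tcp_pos: [0.4891, -0.1474, 0.2651]
orientation: [-0.0, 0.138, 0.99, 0.0]
wrist_force: [-0.0, -0.1, 0.5]
finger_gap: -0.0
grip_force: 0.0
```

Run:
```python
from h import *
O=np.array([.5495,.062]);th=-16*np.pi/180
cy=np.array([np.cos(th),np.sin(th)]);cx=np.array([cy[1],-cy[0]])
for n in('side','top'):
  im,d=read_camera(n);cv2.imwrite(f'pics/{n}4.png',im);P=cloud(n,d);F=P.reshape(-1,3)
  a=(F[:,:2]-O)@cx;b=(F[:,:2]-O)@cy
  for k in(-.03,0,.04,.08):
    q=(abs(a-k)<.01)&(abs(b)<.1)&(F[:,2]<.15);print(n,k,q.sum(),np.median(F[q,2]) if q.any() else 0)
  for l in("sphere","plate","pencup"):
    for r in recognise(n,l)[:1]: u,v=np.round(r["point"]).astype(int);print(l,u,v,P[v,u],r["confidence"])
```

```text
side -0.03 657 0.0913788845627545
side 0 617 0.09141525664797706
side 0.04 576 0.09130220103461306
side 0.08 539 0.0912260635503393
sphere 280 269 [0.53806987 0.21775299 0.02850021] 0.8
plate 448 203 [ 0.41626774 -0.20828433  0.00740614] 0.63
pencup 264 172 [0.73864704 0.07921372 0.0848312 ] 0.56
top -0.03 939 0.09115635404710754
top 0 940 0.09106967424875506
top 0.04 947 0.09111258214893847
top 0.08 950 0.0910179821803827
sphere 238 238 [0.53778552 0.20609943 0.08380274] 0.92
plate 420 311 [ 0.39032388 -0.18625623  0.01547342] 0.69
pencup 318 138 [0.75252182 0.04607438 0.08528478] 0.66
```

View pics/side4.png

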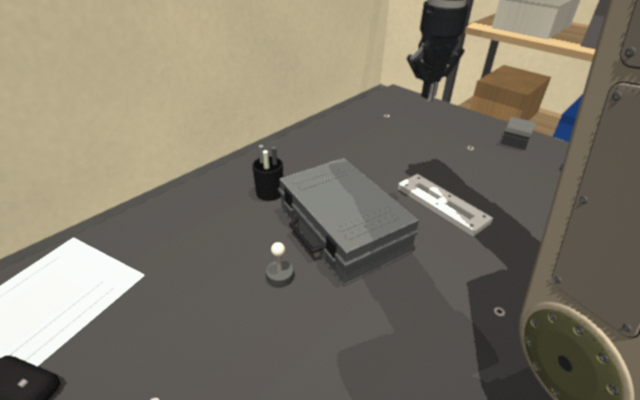

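The picture shows the lid flat shut around (347,210), level at 91 mm. The ball (279,265), cup (267,178) and plate (446,203) stand where they did. The arm touches nothing.

```bash
python3 -c "
from workcell import hand_in
print(hand_in())"
```

```text
the job is handed in; nothing more can be done
None
```

I pressed all three modules to their stops (tops at 70 mm), shut the lid (outer face level at 91 mm) and held it down with about 23 N. The ball, plate and pen cup look unmoved in the last pictures; the job is handed in, but no verdict came back.

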